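Put the hole-cutting kit back in its rack

ROBOT

A 6-joint arm with a two-finger parallel gripper is mounted at the origin on a cart in front of the work surface, level with it; the furniture and walls round the work are solid. World frame = base frame: x ahead of the robot, y to its left, z up, the work surface at z = 0. Lengths are in m, angles in rad, forces in N, time in s.
With the tool pointing down it reaches from about 0.3 to 0.775 m from the base axis. Payload 14.6 kg.
Tool frame: the origin (TCP) lies on the centre line of the jaws, within the pads' length; the fingertips stand 19 mm ahead of it and the grasp point (between the pads) is the TCP; z points along the fingers, y is the line along which they close (so a half turn about z gives the same grasp; the last joint's range is limited). The gripper opens to 85 mm and grips with 20 to 120 N. Pads are 22 mm wide; open, the fingers measure 114 mm over their backs; the gripper's body (76 mm by 85 mm) begins 54 mm behind the grasp point. The pads swing forward as they close: fully open they stand 13 mm farther back than shut.
Start: joints at [1.085, 0.3, 1.521, -0, 1.321, -0.067], TCP at [0.224, 0.502, 0.25] pointing down, gripper open.
Joint ranges: [-3.03, 3.03], [-0.79, 2.21], [0.23, 2.52], [-1.04, 4.18], [0, 3.07], [-2.55, 2.55]. Speed limits (rad/s): [2.22, 2.22, 2.57, 3.14, 3.14, 3.14].

INTERFACE

Orientations are given as [roll, pitch, yaw] about the fixed x, y, z axes, in that order (R = Rz(yaw) Ry(pitch) Rx(roll)).
In Python, from bench import arm gives the robot as it stands.
- The arm moves only by the tool carry_out, never from a script. Its argument "motion" is a list of rows, each an object with "rot": the turn, a rotation vector about the world's x, y, z scaled (see below), a list of three; "delta_pos": the shift along the world's x, y, z scaled (see below), a list of three; "fingers": the opening, from 0 (shut) to 1 (fully open). A call has 1 to 8 rows; each row shifts and turns the commanded pose from where the row before left it; what a row does not reach is not made up. The controller multiplies each number of a shift by 10 cm and each number of a turn by 180 degrees. A row lasts 1/10 s, in which the tool goes at most 50 mm and 8.59 degrees, less where a joint would pass 70% of its speed; a pose out of reach is approached as far as the arm can. A call with a number of a shift or a turn outside -1 to 1 is refused whole. A call with a gripper value outside its range is refused whole. The fingers move at their own pace and stop on an object; "grip_force" is the grip in N (left out, the last holds). Time passes only in rows, so rows that do not move let the fingers close. It gives the time, the measured TCP pose, the force, the opening and the grip force at its end, in the units of the state.
- arm.state(): the state, without advancing time (a new reading comes with each control period).
- arm.get_image(name): name is "side" or "top"; returns a dict with "img" (420x560x3 uint8, red, green, blue), "K" (3x3 intrinsics, pixels), "k1" (the pictures are not rectified: a ray, as slopes to the right and down, at radius r is drawn at 1 + k1 r^2 times it, then the intrinsics apply), "cam_to_world" (4x4, takes a point from camera to world coordinates). Camera axes: x right, y up, looking along -z (the intrinsics and any distortion apply to the point x, -y, -z); pixel columns grow to the right and rows downward; lengths in m; the calibration is good to about 2 mm. A picture is of the moment at which its call begins. There is no depth.
- arm.sign_off(): hands the job in; it is judged then, once.
The state is a dict: "clock": time; "joint_pos": joint angles; "joint_vel": joint speeds; "effort": joint torques, N m; "tool_pos": TCP position; "orientation": TCP orientation; "contact_force": force on the tool from outside, world axes, zero at the start; "wrist_torque": the same for the moment, N m; "width": opening from 0.0 (shut) to 1.0 (fully open); "gripper_force": force on a finger pad.
Only numpy, scipy, OpenCV 4.12 (cv2) and the standard library are available. Lean on these libraries where they do the work, as an engineer would, in place of code of your own. Each camera call takes 0.05 s, during which the arm holds its last target. There are 200 camera calls.

TASK

The hole is drilled and sanded: put the kit back in the plywood rack. Stand the hole saw on its teeth and lay the tape measure and the sanding block flat, each in the recess cut for it, and press the marker down into the two spring clips until it snaps fully home. Leave the small pine offcut where it is.

Things in the scene. Friction and masses are not known exactly. Their poses are not given: they have to be found in the camera images.
- tape_measure: Chromed and black tape measure lying flat, 72 x 93 mm over all, 34 mm high, about 0.32 kg. Origin: near the centre of its underside; y along its length, z up. The case to grip runs from x = -34 to +31 and y = -35 to +46 mm (middle x = -1.5, y = +5 mm); a thin hook sticks out to y = -47 mm. Either way round fits the recess.
- hole_saw: Hole saw standing on its teeth: a dark grey cup 41 mm across and 36 mm high, and on it a bright upright shank 12.6 mm thick whose top is 76 mm above the teeth (grip it by the shank); about 0.16 kg. Origin: centre of the toothed underside, z up.
- sanding_block: Black rubber sanding block on a brown sole, 50 x 100 mm, 30 mm high, 0.11 kg. Origin: centre of its underside; x along its 50 mm width, y along its 100 mm length, z up.
- marker: Black felt marker with a grey band, 135 mm long, 18 mm thick, 0.02 kg, lying on its side. Origin: middle of its length, on its underside (it does not roll); y along its length, z up. Either way round fits the clips.
- tape_insert: Plywood insert 128 x 90 x 16 mm with the large rectangular blue-floored recess for the tape measure (its length along x): 109 mm in x, 82 mm in y, centred, 8 mm deep, its floor 8 mm above the origin. Fixed, beside the other inserts in the tray (any order, 92 mm apart). Origin: centre of its underside, 6 mm above the bench; x along its 128 mm length, z up.
- saw_insert: Plywood insert 128 x 90 x 16 mm with the round blue-floored recess for the hole saw: 58 mm across, centred, 8 mm deep, its floor 8 mm above the origin. Fixed, beside the other inserts in the tray (any order, 92 mm apart). Origin: centre of its underside, 6 mm above the bench; x along its 128 mm length, z up.
- block_insert: Plywood insert 128 x 90 x 16 mm with the narrow rectangular blue-floored recess for the sanding block (length along x, sole down): 115 mm in x, 65 mm in y, centred, 8 mm deep, its floor 8 mm above the origin. Fixed, beside the other inserts in the tray (any order, 92 mm apart). Origin: centre of its underside, 6 mm above the bench; x along its 128 mm length, z up.
- clip_insert: Plywood insert like the others with two steel spring clips at x = -42 and +42 mm (12 mm long). Marker lies along x at y = 0, underside on the clip floors 22 mm above origin. Clip mouths, 33 mm wide at 60 mm, narrow to a 14 mm throat at 42 mm: 10 to 20 N to enter, then light drag until on the floor, where the arms close over it. Fixed. Origin and axes as on the other inserts.
- offcut: Small pine offcut, a plain block of pale wood 35 x 50 mm, 35 mm high, 0.03 kg, lying loose left of the saw; not part of the kit, leave it where it is. Origin: centre of its underside; x along its 35 mm, y along its 50 mm, z up. (The fixed mitre saw stands left of the rack, its nearest corner at about x = 0.47, y = 0.34 m, its motor 0.32 m up at x = 0.63, y = 0.39 m: carry things round its front.)
Things that resemble listed ones, but are neither listed nor needed, are in the scene too. Leave any yellow look-alike of the hole_saw alone.

How it is judged:
By the outcome, as a careful person would: the job done as asked, in the order asked, and still so for the second after the job is handed in, with the robot touching nothing.
It also fails if it takes over 122 s, if anything falls off the work surface, if the arm or the gripper's body presses on something with over 40 N, if the wrist force passes 120 N, or if a joint passes its speed limit or range.

## Working session

There is one attempt and no reset: what is moved stays moved. The work goes in short steps, Python scripts to look and compute and a tool call to move; the robot and the scene stay as the last step left them, time stands still between calls to the robot, and variables do not carry over. Pictures are saved under pics/ and viewed, at most 14 in all, crops included, and the job is handed in when it is done.

Besides the shell and the picture viewer there is one more tool, called in YAML: its name, and indented under it one key for each argument. carry_out: Moves the arm, as the interface text tells. Its arguments: {"type":"object","properties":{"motion":{"type":"array","items":{"type":"object","properties":{"rot":{"type":"array","items":{"type":"number","minimum":-1,"maximum":1}},"delta_pos":{"type":"array","items":{"type":"number","minimum":-1,"maximum":1}},"fingers":{"type":"number"}}}},"grip_force":{"type":"number"}},"required":["motion"]}

```bash
mkdir -p pics; ls
cat > h.py <<'E'
import numpy as np, cv2
from bench import arm
def snap(n,f=None):
    d=arm.get_image(n)
    if f: cv2.imwrite('pics/'+f,d['img'][:,:,::-1])
    return d
def ray(d,uv):
    K=np.array(d['K']);M=np.array(d['cam_to_world']);k1=d['k1']
    uv=np.atleast_2d(uv).astype(float)
    p=cv2.undistortPoints(uv.reshape(-1,1,2),K,np.array([k1,0,0,0.])).reshape(-1,2)
    c=np.c_[p[:,0],-p[:,1],-np.ones(len(p))]
    return M[:3,3],c@M[:3,:3].T
def onz(d,uv,z):
    o,r=ray(d,uv); return o+r*((z-o[2])/r[:,2])[:,None]
def proj(d,P):
    K=np.array(d['K']);M=np.array(d['cam_to_world'])
    c=(np.atleast_2d(P)-M[:3,3])@M[:3,:3]
    q=np.c_[c[:,0]/-c[:,2],-c[:,1]/-c[:,2]]
    q=q*(1+d['k1']*(q**2).sum(1))[:,None]
    return q*[K[0,0],K[1,1]]+[K[0,2],K[1,2]]
E
python3 - <<'E'
from h import *
for n in('top','side'):
    d=snap(n,n+'0.png');print(n,d['K'],d['k1'],np.round(d['cam_to_world'],3).tolist())
print(arm.state())
E
```

```text
pics
top [[519.94153723   0.         285.38392101]
 [  0.         519.94153723 196.46156361]
 [  0.           0.           1.        ]] -0.06441213679863665 [[-0.15, 0.962, -0.227, 0.237], [-0.989, -0.146, 0.035, 0.202], [0.0, 0.229, 0.973, 1.473], [0.0, 0.0, 0.0, 1.0]]
side [[445.12745734   0.         277.25863442]
 [  0.         445.12745734 206.05424453]
 [  0.           0.           1.        ]] 8.894405589803961e-05 [[0.619, 0.649, -0.442, 0.09], [-0.785, 0.51, -0.351, -0.215], [-0.003, 0.564, 0.826, 0.928], [0.0, 0.0, 0.0, 1.0]]
{'clock': 0.1, 'joint_pos': array([ 1.08539957e+00,  3.00386758e-01,  1.52150135e+00, -7.55321967e-06,
        1.32069485e+00, -6.65840049e-02]), 'joint_vel': array([ 1.19534235e-03, -2.10577055e-04, -1.63183127e-03,  1.96452905e-03,
        2.45402675e-05,  8.40644693e-04]), 'effort': array([ 1.90802872e-03, -5.44372916e+01, -3.62371337e+01, -6.39403470e-05,
        3.03785448e-03, -1.94504577e-05]), 'tool_pos': array([0.22358259, 0.50230459, 0.2498013 ]), 'orientation': array([-3.14060406e+00, -5.85894663e-05,  2.72278175e+00]), 'contact_force': array([-0.15525091,  0.37370072,  0.2124537 ]), 'wrist_torque': array([ 0.023405  , -0.01276949, -0.00419684]), 'gripper_force': 0.0, 'width': 1.0006817471069755}
```

View pics/top0.png

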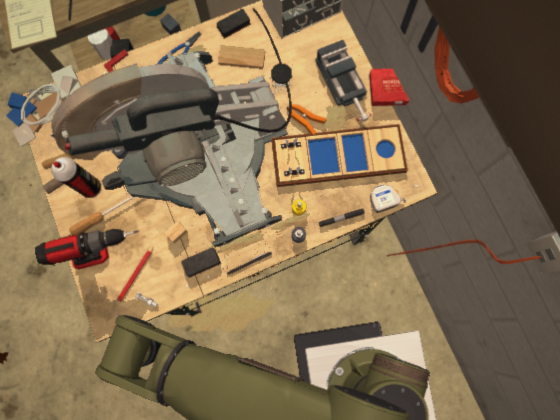

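View pics/side0.png

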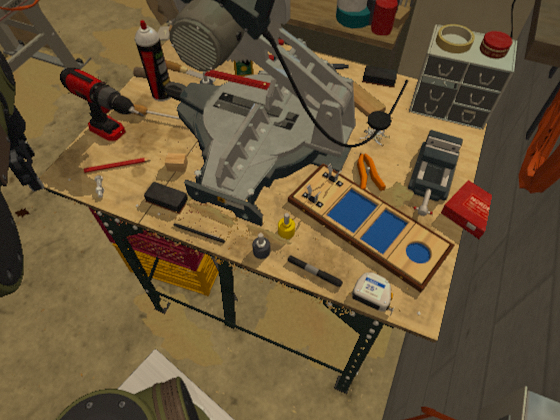

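The top view shows the rack (275–405, 127–185) with, left to right, the clips, the wide recess, the narrow recess and the round one. The tape is at (384,198), the marker at (342,217), the grey saw at (299,235), its yellow twin at (299,207), the block at (201,263) and the offcut at (177,232). I'll zoom in next for precise edges.

Run:
```python
from h import *
a=cv2.imread('pics/top0.png')
c=cv2.resize(a[115:290,165:425],None,fx=3,fy=3,interpolation=cv2.INTER_CUBIC)
cv2.imwrite('pics/c1.png',c)
b=cv2.imread('pics/side0.png')
c=cv2.resize(b[150:320,130:460],None,fx=2.4,fy=2.4,interpolation=cv2.INTER_CUBIC)
cv2.imwrite('pics/c2.png',c[:,:800])
# blue recesses
from bench import arm
for n,img in(('top',a),('side',b)):
    d=arm.get_image(n)
    hsv=cv2.cvtColor(img,cv2.COLOR_BGR2HSV)
    m=cv2.inRange(hsv,(100,120,60),(125,255,255))
    for q in cv2.findContours(m,0,2)[0]:
        if cv2.contourArea(q)<120: continue
        r=cv2.minAreaRect(q); P=onz(d,q.reshape(-1,2),0.014)[:,:2].astype(np.float32)
        rw=cv2.minAreaRect(P*1000)
        print(n,np.round(r[0]),cv2.contourArea(q),np.round(rw[0]),np.round(rw[1]),round(rw[2],1))
```

```text
top [385. 148.] 194.0 [ 677. -163.] [48. 47.] 81.5
top [323. 156.] 794.0 [683.  21.] [ 76. 102.] 88.0
top [354. 152.] 635.0 [679. -71.] [ 58. 108.] 88.2
top [ 15. 109.] 287.5 [974. 928.] [50. 99.] 81.2
side [418. 253.] 325.5 [ 677. -163.] [53. 49.] 72.8
side [384. 231.] 936.5 [681. -71.] [ 62. 108.] 87.7
side [352. 210.] 1016.0 [684.  22.] [ 78. 102.] 87.9
```

View pics/c1.png

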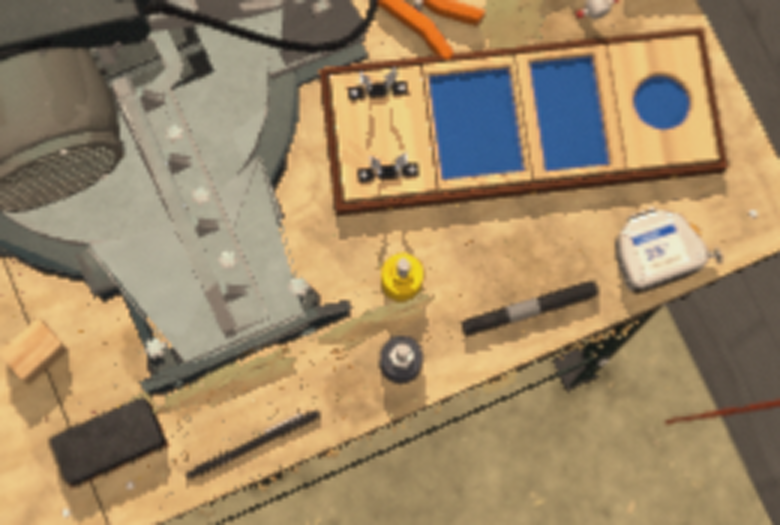

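View pics/c2.png

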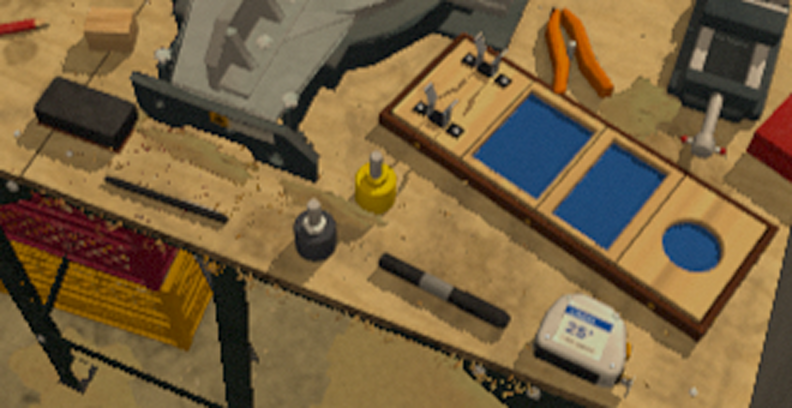

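Run:
```python
from h import *
roi={'top':{'block':(182,245,222,280),'marker':(315,205,368,228),'saw':(288,222,310,246),'tape':(368,182,408,214),'offcut':(164,218,190,246)},
 'side':{'block':(140,178,190,215),'marker':(284,252,346,290),'saw':(250,228,272,262),'tape':(350,270,396,312),'offcut':(160,148,190,172)}}
hh=dict(block=.03,marker=.018,saw=.036,tape=.034,offcut=.035)
for n in roi:
    d=snap(n);a=d['img'];big=a.copy()
    hsv=cv2.cvtColor(a,cv2.COLOR_RGB2HSV)
    for k,(x0,y0,x1,y1) in roi[n].items():
        s=hsv[y0:y1,x0:x1].astype(int)
        if k=='offcut': continue
        if k=='tape': m=(s[...,1]<75)
        else: m=(s[...,2]<85)|((s[...,1]<50)&(k!='block'))
        m=m.astype(np.uint8)*255
        if k!='saw':m=cv2.morphologyEx(m,cv2.MORPH_CLOSE,np.ones((3,3)))
        q=max(cv2.findContours(m,0,2)[0],key=cv2.contourArea).reshape(-1,2)+[x0,y0]
        cv2.drawContours(big,[q],-1,(255,0,0),1)
        r=cv2.minAreaRect((onz(d,q,hh[k]/2)[:,:2]*1000).astype(np.float32))
        print(n,k,np.round(r[0],1),np.round(r[1]),round(r[2],1))
    b=big[175:285,170:415] if n=='top' else big[150:320,130:405]
    cv2.imwrite(f'pics/m_{n}.png',cv2.resize(b,None,fx=2.9,fy=2.9,interpolation=cv2.INTER_NEAREST)[:,:,::-1])
im=[cv2.imread(f'pics/m_{n}.png') for n in('top','side')]
w=min(i.shape[1] for i in im)
v=np.vstack([i[:,:w] for i in im]); v=cv2.resize(v,None,fx=600/v.shape[0],fy=600/v.shape[0]);cv2.imwrite('pics/m.png',v)
```

```text
top block [429.4 403.3] [ 54. 122.] 17.5
top marker [498.6 -37.1] [16. 56.] 7.4
top saw [460.4 131.3] [34. 40.] 81.2
top tape [ 535.4 -135.6] [71. 94.] 11.9
side block [426. 409.] [105. 114.] 42.7
side marker [ 4.931e+02 -3.000e-01] [ 19. 135.] 8.8
side saw [461.2 128.4] [55. 41.] 46.3
side tape [ 533.9 -136.9] [77. 91.] 10.7
```

View pics/m.png

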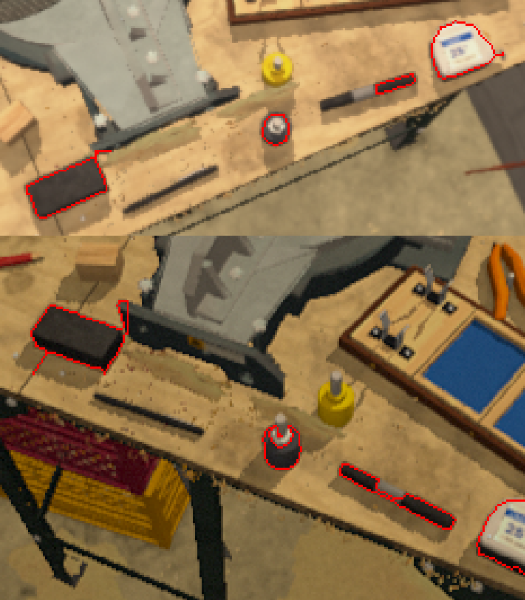

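The contours are good for the tape in both views, the marker in the side view and the saw cup in the top view. The block mask leaked onto the saw fence and a bench seam, so I'll redo the block and the shank.

Run:
```python
from h import *
t=snap('top');s=snap('side')
T=lambda p:np.array(p)/3+[165,115]-.33
S=lambda p:np.array(p)/2.4+[130,150]-.3
print('shank',onz(t,T([402,349]),.076),onz(s,S([313,203]),.074))
for n,d in(('top',t),('side',s)):
    x0,y0,x1,y1={'top':(180,245,222,280),'side':(140,178,190,215)}[n]
    g=d['img'][y0:y1,x0:x1].max(2)
    m=cv2.morphologyEx((g<75).astype(np.uint8)*255,cv2.MORPH_OPEN,np.ones((7,7)))
    q=max(cv2.findContours(m,0,2)[0],key=cv2.contourArea).reshape(-1,2)+[x0,y0]
    for z in(.015,.03):
        r=cv2.minAreaRect((onz(d,q,z)[:,:2]*1000).astype(np.float32));print(n,'block',z,np.round(r[0],1),np.round(r[1]),round(r[2],1))
q=T([[465,325],[597,290]]);print('marker ends top',onz(t,q,.009))
```

```text
shank [[0.46202158 0.13068389 0.076     ]] [[0.46335311 0.13075585 0.074     ]]
top block 0.015 [418.2 435.7] [51. 45.] 83.3
top block 0.03 [416.3 433.3] [50. 45.] 83.3
side block 0.015 [425.2 412.3] [ 63. 111.] 14.4
side block 0.03 [419.7 402. ] [ 62. 109.] 14.4
marker ends top [[ 0.48664343  0.06428726  0.009     ]
 [ 0.50118419 -0.06662378  0.009     ]]
```

carry_out:
  motion:
    - {"delta_pos": [0.2,-0.41,0],"rot": [0,0,0.0444],"fingers": 1}
    - {"delta_pos": [0.2,-0.41,0],"rot": [0,0,0.0444]}
    - {"delta_pos": [0.2,-0.41,0],"rot": [0,0,0.0444]}
    - {"delta_pos": [0.25,-0.41,0]}
    - {"delta_pos": [0.25,-0.41,0]}
    - {"delta_pos": [0.25,-0.41,0]}
    - {"delta_pos": [0.25,-0.41,0]}
    - {"delta_pos": [0.25,-0.41,0]}
  grip_force: 50

```text
validation failed for argument at $.mo...
```

carry_out:
  motion:
    - {"delta_pos": [0.2,-0.41,0],"rot": [0,0,0.0444],"fingers": 1}
    - {"delta_pos": [0.2,-0.41,0],"rot": [0,0,0.0444],"fingers": 1}
    - {"delta_pos": [0.2,-0.41,0],"rot": [0,0,0.0444],"fingers": 1}
    - {"delta_pos": [0.25,-0.41,0],"rot": [0,0,0],"fingers": 1}
    - {"delta_pos": [0.25,-0.41,0],"rot": [0,0,0],"fingers": 1}
    - {"delta_pos": [0.25,-0.41,0],"rot": [0,0,0],"fingers": 1}
    - {"delta_pos": [0.25,-0.41,0],"rot": [0,0,0],"fingers": 1}
    - {"delta_pos": [0.25,-0.41,0],"rot": [0,0,0],"fingers": 1}
  grip_force: 50

```text
clock: 1.2
tool_pos: [0.4089, 0.1735, 0.2506]
orientation: [3.141, 0.001, 3.138]
contact_force: [1.1, 1.0, 0.5]
width: 1.0
gripper_force: 0.0
```

carry_out:
  motion:
    - {"delta_pos": [0.27,-0.215,0],"rot": [0,0,0],"fingers": 1}
    - {"delta_pos": [0.27,-0.215,0],"rot": [0,0,0],"fingers": 1}
    - {"delta_pos": [0,0,-0.4],"rot": [0,0,0],"fingers": 1}
    - {"delta_pos": [0,0,-0.4],"rot": [0,0,0],"fingers": 1}
    - {"delta_pos": [0,0,-0.4],"rot": [0,0,0],"fingers": 1}
    - {"delta_pos": [0,0,-0.4],"rot": [0,0,0],"fingers": 1}
    - {"delta_pos": [0,0,-0.28],"rot": [0,0,0],"fingers": 1}
    - {"delta_pos": [0,0,0],"rot": [0,0,0],"fingers": 1}

```text
clock: 2.0
tool_pos: [0.4605, 0.132, 0.0593]
orientation: [-3.14, -0.006, 3.138]
contact_force: [0.2, -0.4, 0.7]
width: 1.0
gripper_force: 0.0
```

Run:
```python
from h import *
a=snap('top');b=snap('side')
c=np.hstack([cv2.resize(a['img'][170:290,180:320],(420,360)),cv2.resize(b['img'][160:280,200:320],(360,360))])
cv2.imwrite('pics/g1.png',c[:,:,::-1]);print(arm.state()['tool_pos'])
```

```text
[0.46261619 0.13244422 0.06305856]
```

View pics/g1.png

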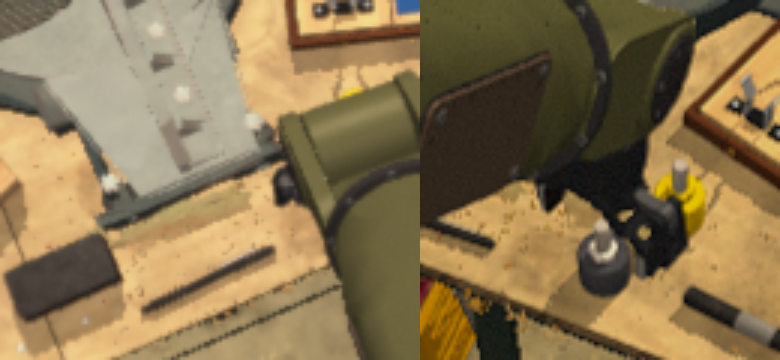

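The side crop shows the saw upright at (603,255) with the right finger beside it at (660,240) and the yellow saw clear behind. I'll close the gripper.

carry_out:
  motion:
    - {"delta_pos": [0,0,-0.03],"rot": [0,0,0],"fingers": 0}
    - {"delta_pos": [0,0,0],"rot": [0,0,0],"fingers": 0}
    - {"delta_pos": [0,0,0],"rot": [0,0,0],"fingers": 0}
    - {"delta_pos": [0,0,0],"rot": [0,0,0],"fingers": 0}
    - {"delta_pos": [0,0,0],"rot": [0,0,0],"fingers": 0}
    - {"delta_pos": [0,0,0],"rot": [0,0,0],"fingers": 0}
    - {"delta_pos": [0,0,0],"rot": [0,0,0],"fingers": 0}
    - {"delta_pos": [0,0,0],"rot": [0,0,0],"fingers": 0}

```text
clock: 2.9
tool_pos: [0.4622, 0.1324, 0.0592]
orientation: [-3.142, -0.0, 3.138]
contact_force: [0.1, 0.8, -1.4]
width: 0.13
gripper_force: 48.6
```

carry_out:
  motion:
    - {"delta_pos": [0,0,0.2],"rot": [0,0,0],"fingers": 0}
    - {"delta_pos": [0,0,0.4],"rot": [0,0,0],"fingers": 0}
    - {"delta_pos": [0,0,0.4],"rot": [0,0,0],"fingers": 0}
    - {"delta_pos": [0.2,-0.35,0],"rot": [0,0,0],"fingers": 0}
    - {"delta_pos": [0.25,-0.35,0],"rot": [0,0,0],"fingers": 0}
    - {"delta_pos": [0.25,-0.35,0],"rot": [0,0,0],"fingers": 0}
    - {"delta_pos": [0.25,-0.35,0],"rot": [0,0,0],"fingers": 0}
    - {"delta_pos": [0.25,-0.35,0],"rot": [0,0,0],"fingers": 0}

```text
clock: 3.7
tool_pos: [0.583, -0.0442, 0.1592]
orientation: [3.142, -0.0, 3.138]
contact_force: [0.7, 1.4, -0.8]
width: 0.129
gripper_force: 48.8
```

carry_out:
  motion:
    - {"delta_pos": [0.25,-0.35,0],"rot": [0,0,-0.01],"fingers": 0}
    - {"delta_pos": [0.25,-0.35,0],"rot": [0,0,0],"fingers": 0}
    - {"delta_pos": [0.25,-0.35,0],"rot": [0,0,0],"fingers": 0}
    - {"delta_pos": [0.18,-0.15,0],"rot": [0,0,0],"fingers": 0}
    - {"delta_pos": [0,0,0],"rot": [0,0,0],"fingers": 0}
    - {"delta_pos": [0,0,0],"rot": [0,0,0],"fingers": 0}

```text
clock: 4.3
tool_pos: [0.675, -0.1626, 0.1584]
orientation: [3.141, -0.001, 3.106]
contact_force: [0.1, 0.1, -0.1]
width: 0.127
gripper_force: 48.8
```

carry_out:
  motion:
    - {"delta_pos": [0,0,-0.3],"rot": [0,0,0],"fingers": 0}
    - {"delta_pos": [0,0,-0.3],"rot": [0,0,0],"fingers": 0}
    - {"delta_pos": [0,0,-0.1],"rot": [0,0,0],"fingers": 0}
    - {"delta_pos": [0,0,-0.06],"rot": [0,0,0],"fingers": 0}
    - {"delta_pos": [0,0,0],"rot": [0,0,0],"fingers": 0}
    - {"delta_pos": [0,0,0],"rot": [0,0,0],"fingers": 0}

```text
clock: 4.9
tool_pos: [0.6758, -0.1626, 0.0849]
orientation: [-3.141, 0.002, 3.107]
contact_force: [0.6, 0.7, -1.8]
width: 0.131
gripper_force: 48.8
```

Run:
```python
from h import *
a=snap('top');b=snap('side')
c=np.hstack([cv2.resize(a['img'][100:220,300:440],(420,360)),cv2.resize(b['img'][180:300,340:460],(360,360))])
cv2.imwrite('pics/g2.png',c[:,:,::-1]);s=arm.state();print(s['tool_pos'],s['contact_force'])
```

```text
[ 0.67575362 -0.16272288  0.08474135] [ 0.37989415 -0.92661755 -1.44840116]
```

View pics/g2.png

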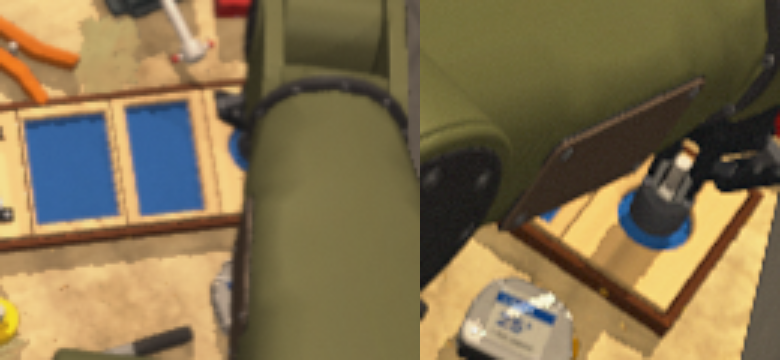

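The saw is held upright, and its cup sits centred within the blue round recess (655,222). I'll lower and release.

carry_out:
  motion:
    - {"delta_pos": [0,0,-0.05],"rot": [0,0,0],"fingers": 0}
    - {"delta_pos": [0,0,-0.04],"rot": [0,0,0],"fingers": 0}
    - {"delta_pos": [0,0,-0.02],"rot": [0,0,0],"fingers": 0}
    - {"delta_pos": [0,0,0],"rot": [0,0,0],"fingers": 0}
    - {"delta_pos": [0,0,0],"rot": [0,0,0],"fingers": 0}

```text
clock: 5.5
tool_pos: [0.6755, -0.1627, 0.073]
orientation: [-3.141, 0.001, 3.107]
contact_force: [-2.3, 0.9, 5.3]
width: 0.135
gripper_force: 49.3
```

carry_out:
  motion:
    - {"delta_pos": [0,0,0],"rot": [0,0,0],"fingers": 0.6}
    - {"delta_pos": [0,0,0],"rot": [0,0,0],"fingers": 1}
    - {"delta_pos": [0,0,0],"rot": [0,0,0],"fingers": 1}
    - {"delta_pos": [0,0,0],"rot": [0,0,0],"fingers": 1}
    - {"delta_pos": [0,0,0.2],"rot": [0,0,0],"fingers": 1}
    - {"delta_pos": [0,0,0.4],"rot": [0,0,0],"fingers": 1}
    - {"delta_pos": [0,0,0.4],"rot": [0,0,0],"fingers": 1}
    - {"delta_pos": [0,0,0.3],"rot": [0,0,0],"fingers": 1}

```text
clock: 6.3
tool_pos: [0.6755, -0.1627, 0.2051]
orientation: [-3.141, 0.002, 3.107]
contact_force: [0.3, 0.5, 0.1]
width: 1.002
gripper_force: 0.0
```

Run:
```python
from h import *
out=[]
for n,(x0,y0) in(('top',(360,174)),('side',(345,262))):
    d=snap(n);im=cv2.imread(f'pics/{n}0.png')
    f=8
    c=cv2.resize(im[y0:y0+50,x0:x0+50],None,fx=f,fy=f,interpolation=cv2.INTER_CUBIC)
    a=np.radians(11);R=np.array([[np.cos(a),-np.sin(a)],[np.sin(a),np.cos(a)]])
    o=np.array([.5317,-.1362])
    for z,col in((0,(0,0,255)),(.034,(0,255,0))):
        P=np.array([[-34,-35],[31,-35],[31,46],[-34,46]])/1000@R.T+o
        p=(proj(d,np.c_[P,np.full(4,z)])-[x0,y0]+.5)*f
        cv2.polylines(c,[p.astype(int)],True,col,1)
    out.append(c)
cv2.imwrite('pics/tp.png',np.hstack(out))
```

```text
(no output)
```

View pics/tp.png

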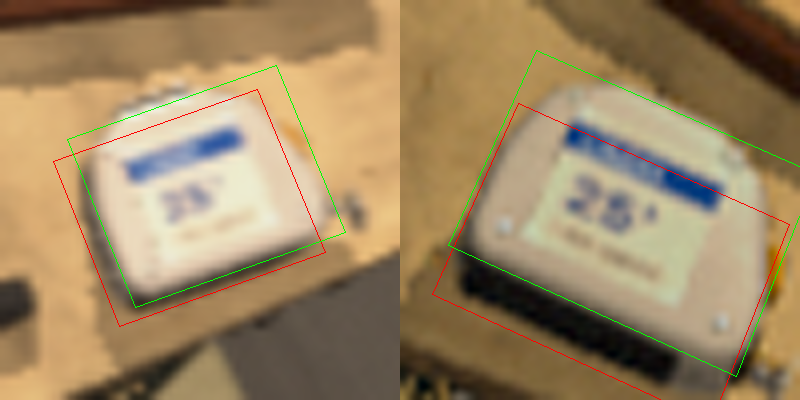

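The overlay fits the flat near edge and the far edge of the case in the top view, and the label tilt gives about 10°. The case middle is at about (0.529,-0.131).

carry_out:
  motion:
    - {"delta_pos": [-0.18,0.04,0],"rot": [0,0,-0.043],"fingers": 1}
    - {"delta_pos": [-0.18,0.04,0],"rot": [0,0,-0.043],"fingers": 1}
    - {"delta_pos": [-0.18,0.04,0],"rot": [0,0,-0.043],"fingers": 1}
    - {"delta_pos": [-0.18,0.04,0],"rot": [0,0,-0.043],"fingers": 1}
    - {"delta_pos": [-0.18,0.04,0],"rot": [0,0,-0.043],"fingers": 1}
    - {"delta_pos": [-0.18,0.04,0],"rot": [0,0,-0.043],"fingers": 1}
    - {"delta_pos": [-0.18,0.04,0],"rot": [0,0,-0.043],"fingers": 1}
    - {"delta_pos": [-0.2,0.04,0],"rot": [0,0,-0.043],"fingers": 1}

```text
clock: 7.2
tool_pos: [0.5284, -0.1304, 0.2015]
orientation: [-3.141, -0.001, 2.021]
contact_force: [0.9, 0.0, -0.6]
width: 1.002
gripper_force: 0.0
```

carry_out:
  motion:
    - {"delta_pos": [0,0,-0.2],"rot": [0,0,-0.043],"fingers": 1}
    - {"delta_pos": [0,0,-0.4],"rot": [0,0,-0.043],"fingers": 1}
    - {"delta_pos": [0,0,-0.4],"rot": [0,0,0],"fingers": 1}
    - {"delta_pos": [0,0,-0.35],"rot": [0,0,0],"fingers": 1}
    - {"delta_pos": [0,0,0],"rot": [0,0,0],"fingers": 1}
    - {"delta_pos": [0,0,0],"rot": [0,0,0],"fingers": 1}

```text
clock: 7.8
tool_pos: [0.5294, -0.1307, 0.0677]
orientation: [-3.141, -0.0, 1.756]
contact_force: [0.6, -0.5, -0.1]
width: 0.998
gripper_force: 0.0
```

Run:
```python
from h import *
a=snap('top');b=snap('side')
c=np.hstack([cv2.resize(a['img'][150:230,340:430],(400,356)),cv2.resize(b['img'][230:330,320:430],(400,356))])
cv2.imwrite('pics/g3.png',c[:,:,::-1]);s=arm.state();print(s['tool_pos'],s['contact_force'])
```

```text
[ 0.530194   -0.1308985   0.06921691] [0.62717589 0.34099956 0.28808988]
```

View pics/g3.png

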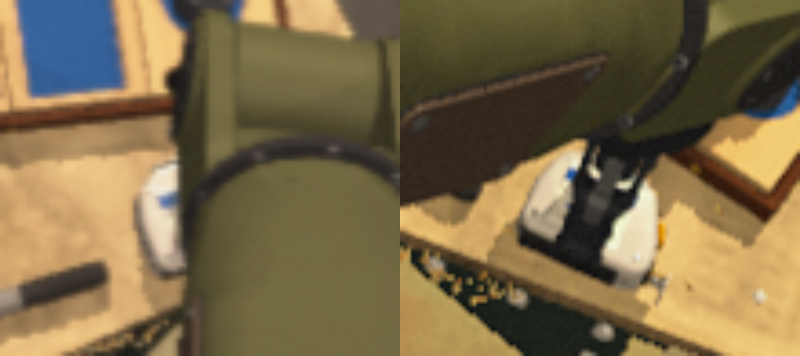

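The near finger lines up with the middle of the case in the side crop (600,200). I'll descend and grip.

carry_out:
  motion:
    - {"delta_pos": [0,0,-0.13],"rot": [0,0,0],"fingers": 1}
    - {"delta_pos": [0,0,-0.13],"rot": [0,0,0],"fingers": 1}
    - {"delta_pos": [0,0,-0.1],"rot": [0,0,0],"fingers": 1}
    - {"delta_pos": [0,0,0],"rot": [0,0,0],"fingers": 1}

```text
clock: 8.3
tool_pos: [0.5284, -0.1304, 0.0295]
orientation: [-3.139, -0.001, 1.756]
contact_force: [-0.5, 0.3, 0.0]
width: 1.0
gripper_force: 0.0
```

carry_out:
  motion:
    - {"delta_pos": [0,0,-0.02],"rot": [0,0,0],"fingers": 0}
    - {"delta_pos": [0,0,0],"rot": [0,0,0],"fingers": 0}
    - {"delta_pos": [0,0,0],"rot": [0,0,0],"fingers": 0}
    - {"delta_pos": [0,0,0],"rot": [0,0,0],"fingers": 0}
    - {"delta_pos": [0,0,0],"rot": [0,0,0],"fingers": 0}
  grip_force: 60

```text
clock: 8.8
tool_pos: [0.5297, -0.1307, 0.0299]
orientation: [3.14, 0.001, 1.756]
contact_force: [-1.2, 2.3, 5.5]
width: 0.741
gripper_force: 67.5
```

carry_out:
  motion:
    - {"delta_pos": [0,0,0.2],"rot": [0,0,0],"fingers": 0}
    - {"delta_pos": [0,0,0.4],"rot": [0,0,0],"fingers": 0}
    - {"delta_pos": [0,0,0.4],"rot": [0,0,0.043],"fingers": 0}
    - {"delta_pos": [0,0.2,0.1],"rot": [0,0,0.043],"fingers": 0}
    - {"delta_pos": [0.1,0.2,0],"rot": [0,0,0.043],"fingers": 0}
    - {"delta_pos": [0.2,0.2,0],"rot": [0,0,0.043],"fingers": 0}
    - {"delta_pos": [0.2,0.2,0],"rot": [0,0,0.043],"fingers": 0}
    - {"delta_pos": [0.2,0.2,0],"rot": [0,0,0.043],"fingers": 0}

```text
clock: 9.6
tool_pos: [0.5996, -0.0297, 0.1388]
orientation: [-3.141, -0.001, 2.572]
contact_force: [-0.3, -0.5, -4.3]
width: 0.739
gripper_force: 68.9
```

carry_out:
  motion:
    - {"delta_pos": [0.2,0.2,0],"rot": [0,0,0.043],"fingers": 0}
    - {"delta_pos": [0.2,0.2,0],"rot": [0,0,0.043],"fingers": 0}
    - {"delta_pos": [0.2,0.09,0],"rot": [0,0,0.043],"fingers": 0}
    - {"delta_pos": [0.17,0,0],"rot": [0,0,0.043],"fingers": 0}
    - {"delta_pos": [0,0,-0.2],"rot": [0,0,0],"fingers": 0}
    - {"delta_pos": [0,0,-0.4],"rot": [0,0,0],"fingers": 0}
    - {"delta_pos": [0,0,-0.2],"rot": [0,0,0],"fingers": 0}
    - {"delta_pos": [0,0,0],"rot": [0,0,0],"fingers": 0}

```text
clock: 10.4
tool_pos: [0.6741, 0.0184, 0.055]
orientation: [-3.142, -0.007, 3.107]
contact_force: [-0.7, 0.2, -4.2]
width: 0.741
gripper_force: 68.9
```

Run:
```python
from h import *
a=snap('top');b=snap('side')
c=np.hstack([cv2.resize(a['img'][100:200,270:380],(400,364)),cv2.resize(b['img'][150:280,290:430],(400,371))[:364]])
cv2.imwrite('pics/g4.png',c[:,:,::-1]);s=arm.state();print(s['tool_pos'],s['contact_force'])
```

```text
[0.67634865 0.0183196  0.05964305] [ 0.36057236 -0.67896868 -3.71029599]
```

View pics/g4.png

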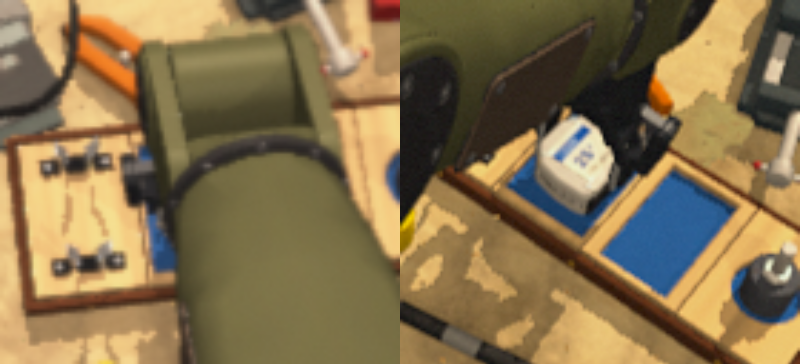

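The tape is level over the wide recess. Its near lower edge is at about (595,212) in the crop, with blue showing in front, and the saw is standing in its own recess. I'll check that near end by ray.

Run:
```python
from h import *
b=snap('side')
f=lambda x,y:[290+(x-400)/2.857-.3,150+y/2.857-.3]
print(onz(b,[f(595,212),f(538,180)],.03))
print(onz(b,[f(583,236),f(508,182)],.022), proj(b,[[.6365,.0,.03]]))
```

```text
[[ 0.64831186 -0.0160503   0.03      ]
 [ 0.64563019  0.03904535  0.03      ]]
[[ 0.62725196 -0.01908844  0.022     ]
 [ 0.63308909  0.06028254  0.022     ]] [[349.54276022 223.68165058]]
```

carry_out:
  motion:
    - {"delta_pos": [-0.05,0,0],"rot": [0,0,0],"fingers": 0}
    - {"delta_pos": [0,0,0],"rot": [0,0,0],"fingers": 0}
    - {"delta_pos": [0,0,-0.05],"rot": [0,0,0],"fingers": 0}
    - {"delta_pos": [0,0,-0.05],"rot": [0,0,0],"fingers": 0}
    - {"delta_pos": [0,0,-0.03],"rot": [0,0,0],"fingers": 0}
    - {"delta_pos": [0,0,0],"rot": [0,0,0],"fingers": 0}

```text
clock: 11.15
tool_pos: [0.671, 0.0184, 0.0454]
orientation: [-3.142, -0.001, 3.107]
contact_force: [-0.2, 0.3, -4.6]
width: 0.739
gripper_force: 68.9
```

carry_out:
  motion:
    - {"delta_pos": [0,0,-0.02],"rot": [0,0,0],"fingers": 0}
    - {"delta_pos": [0,0,-0.01],"rot": [0,0,0],"fingers": 0}
    - {"delta_pos": [0,0,0],"rot": [0,0,0],"fingers": 0}
    - {"delta_pos": [0,0,0],"rot": [0,0,0],"fingers": 0}

```text
clock: 11.55
tool_pos: [0.6715, 0.0184, 0.044]
orientation: [3.142, 0.001, 3.107]
contact_force: [-4.1, -0.3, 5.9]
width: 0.736
gripper_force: 70.1
```

carry_out:
  motion:
    - {"delta_pos": [0,0,0],"rot": [0,0,0],"fingers": 0.9}
    - {"delta_pos": [0,0,0],"rot": [0,0,0],"fingers": 1}
    - {"delta_pos": [0,0,0],"rot": [0,0,0],"fingers": 1}
    - {"delta_pos": [0,0,0.1],"rot": [0,0,0],"fingers": 1}
    - {"delta_pos": [0,0,0.4],"rot": [0,0,0],"fingers": 1}
    - {"delta_pos": [0,0,0.4],"rot": [0,0,0],"fingers": 1}
    - {"delta_pos": [0,0,0.4],"rot": [0,0,0],"fingers": 1}
    - {"delta_pos": [-0.3,0,0.2],"rot": [0,0,0],"fingers": 1}

```text
clock: 12.35
tool_pos: [0.6432, 0.0182, 0.1979]
orientation: [3.142, 0.007, 3.107]
contact_force: [-0.2, -0.1, 0.4]
width: 0.993
gripper_force: 0.0
```

Run:
```python
from h import *
out=[]
o=np.array([.425,.405]);a=np.radians(15)
R=np.array([[np.cos(a),-np.sin(a)],[np.sin(a),np.cos(a)]])
for n,(x0,y0) in(('top',(176,236)),('side',(138,170))):
    d=snap(n);im=cv2.imread(f'pics/{n}0.png');f=8
    c=cv2.resize(im[y0:y0+50,x0:x0+50],None,fx=f,fy=f,interpolation=cv2.INTER_CUBIC)
    for z,col in((0,(0,0,255)),(.03,(0,255,0))):
        P=np.array([[-25,-50],[25,-50],[25,50],[-25,50]])/1000@R.T+o
        p=(proj(d,np.c_[P,np.full(4,z)])-[x0,y0]+.5)*f
        cv2.polylines(c,[p.astype(int)],True,col,1)
    out.append(c)
cv2.imwrite('pics/bp.png',np.hstack(out))
```

```text
(no output)
```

View pics/bp.png

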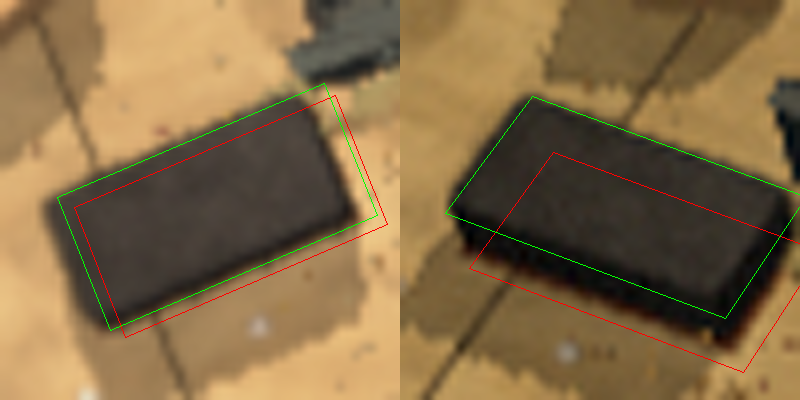

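Run:
```python
from h import *
t=snap('top');s=snap('side')
T=lambda q:np.array(q)/8+[176,236]-.5
S=lambda q:(np.array(q)-[400,0])/8+[138,170]-.5
for P in (onz(s,S([[455,203],[525,97],[790,190],[718,300]]),.03),onz(t,T([[50,205],[305,98],[357,218],[100,325]]),.015)):
    r=cv2.minAreaRect((P[:,:2]*1000).astype(np.float32));print(np.round(P[:,:2],4).tolist(),P.mean(0)[:2],np.round(r[1]),r[2])
print(onz(s,S([[470,257],[735,347]]),0))
```

```text
[[0.3926, 0.4476], [0.4346, 0.4612], [0.4605, 0.3691], [0.4173, 0.3569]] [0.42623182 0.40869096] [45. 96.] 15.717972755432129
[[0.4362, 0.4655], [0.4604, 0.3721], [0.4158, 0.3592], [0.392, 0.4527]] [0.42609206 0.41236807] [47. 98.] 14.557132720947266
[[3.91194204e-01 4.50034671e-01 1.11022302e-16]
 [4.18966699e-01 3.59087123e-01 0.00000000e+00]]
```

carry_out:
  motion:
    - {"delta_pos": [-0.4,0.1,0.05],"rot": [0,0,-0.0405],"fingers": 0.8}
    - {"delta_pos": [-0.4,0.1,0.05],"rot": [0,0,-0.0405],"fingers": 0.8}
    - {"delta_pos": [-0.4,0.1,0],"rot": [0,0,-0.0405],"fingers": 0.8}
    - {"delta_pos": [-0.4,0.2,0],"rot": [0,0,-0.0405],"fingers": 0.8}
    - {"delta_pos": [-0.4,0.2,0],"rot": [0,0,-0.0405],"fingers": 0.8}
    - {"delta_pos": [-0.4,0.3,0],"rot": [0,0,-0.0405],"fingers": 0.8}
    - {"delta_pos": [0,0.4,0],"rot": [0,0,-0.0405],"fingers": 0.8}
    - {"delta_pos": [0,0.4,0],"rot": [0,0,-0.0405],"fingers": 0.8}

```text
clock: 13.35
tool_pos: [0.4008, 0.1997, 0.2033]
orientation: [-3.142, 0.0, 2.083]
contact_force: [0.7, -0.7, 1.2]
width: 0.801
gripper_force: 0.0
```

carry_out:
  motion:
    - {"delta_pos": [0,0.4,0],"rot": [0,0,-0.0405],"fingers": 0.8}
    - {"delta_pos": [0,0.4,0],"rot": [0,0,-0.0405],"fingers": 0.8}
    - {"delta_pos": [0,0.4,0],"rot": [0,0,0],"fingers": 0.8}
    - {"delta_pos": [0,0.4,0],"rot": [0,0,0],"fingers": 0.8}
    - {"delta_pos": [0,0.3,0],"rot": [0,0,0],"fingers": 0.8}
    - {"delta_pos": [0,0,0],"rot": [0,0,0],"fingers": 0.8}

```text
clock: 13.95
tool_pos: [0.4009, 0.3913, 0.2018]
orientation: [-3.14, 0.0, 1.837]
contact_force: [-0.1, -0.4, 0.2]
width: 0.795
gripper_force: 0.0
```

Run:
```python
from h import *
t=snap('top');s=snap('side')
cv2.imwrite('pics/after_tape.png',t['img'][:,:,::-1]);cv2.imwrite('pics/after_tape_s.png',s['img'][:,:,::-1])
T=lambda p:np.array(p)/3+[165,115]-.33
print(onz(t,T([[5,355],[38,318],[65,350],[30,385]]),.035)[:,:2].round(3).tolist())
print('fence left end',onz(t,T([[145,388]]),.04))
print(arm.state()['tool_pos'],arm.state()['joint_pos'])
```

```text
[[0.518, 0.496], [0.549, 0.462], [0.515, 0.44], [0.487, 0.476]]
fence left end [[0.46725714 0.36966863 0.04      ]]
[0.40118446 0.38863759 0.20203069] [ 7.03974995e-01  3.62921207e-01  1.55313548e+00 -8.89445200e-05
  1.22767764e+00  4.39378195e-01]
```

carry_out:
  motion:
    - {"delta_pos": [0.26,0.21,0],"rot": [0,0,0],"fingers": 0.8}
    - {"delta_pos": [0,0,-0.4],"rot": [0,0,0],"fingers": 0.8}
    - {"delta_pos": [0,0,-0.4],"rot": [0,0,0],"fingers": 0.8}
    - {"delta_pos": [0,0,-0.4],"rot": [0,0,0],"fingers": 0.8}
    - {"delta_pos": [0,0,-0.2],"rot": [0,0,0],"fingers": 0.8}
    - {"delta_pos": [0,0,0],"rot": [0,0,0],"fingers": 0.8}
    - {"delta_pos": [0,0,0],"rot": [0,0,0],"fingers": 0.8}

```text
clock: 14.75
tool_pos: [0.4278, 0.409, 0.064]
orientation: [3.141, -0.0, 1.834]
contact_force: [0.5, -0.0, -0.1]
width: 0.8
gripper_force: 0.0
```

Run:
```python
from h import *
a=snap('top');b=snap('side')
k=cv2.imread('pics/after_tape.png')[:,:,::-1];
c=np.hstack([cv2.resize(k[110:200,270:420],(460,276)),cv2.resize(b['img'][140:240,110:230],(331,276))])
cv2.imwrite('pics/g5.png',c[:,:,::-1]);s=arm.state();print(s['tool_pos'],s['contact_force'])
```

```text
[0.42809838 0.40957554 0.06506742] [-0.05573316  0.2527547   0.13279562]
```

View pics/g5.png

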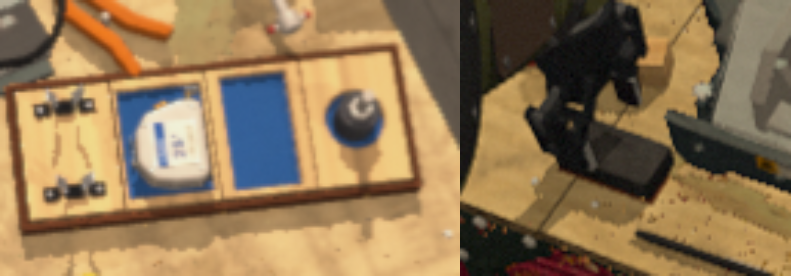

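Run:
```python
from h import *
b=snap('side')
p=proj(b,[[.394,.40,.05],[.39,.399,.06],[.402,.403,.03],[.427,.41,.03]]);print((p-[110,140])*2.76+[460,0])
```

```text
[[587.38945707 164.25249008]
 [582.14687486 161.15096946]
 [596.80048307 169.71189265]
 [611.80074973 147.93957888]]
```

The tape lies in its recess and the saw stands in its own. The near fingertip at about (585,170) matches its projection, so I'll descend and grip the block.

carry_out:
  motion:
    - {"delta_pos": [0,0,-0.15],"rot": [0,0,0],"fingers": 0.8}
    - {"delta_pos": [0,0,-0.15],"rot": [0,0,0],"fingers": 0.8}
    - {"delta_pos": [0,0,-0.07],"rot": [0,0,0],"fingers": 0.8}
    - {"delta_pos": [0,0,0],"rot": [0,0,0],"fingers": 0.8}
    - {"delta_pos": [0,0,0],"rot": [0,0,0],"fingers": 0}
    - {"delta_pos": [0,0,0],"rot": [0,0,0],"fingers": 0}
    - {"delta_pos": [0,0,0],"rot": [0,0,0],"fingers": 0}
    - {"delta_pos": [0,0,0],"rot": [0,0,0],"fingers": 0}
  grip_force: 50

```text
clock: 15.7
tool_pos: [0.4274, 0.4095, 0.0267]
orientation: [3.141, -0.0, 1.834]
contact_force: [-0.2, 0.0, 2.0]
width: 0.58
gripper_force: 53.1
```

carry_out:
  motion:
    - {"delta_pos": [0,0,0.2],"rot": [0,0,0],"fingers": 0}
    - {"delta_pos": [0,0,0.45],"rot": [0,0,0],"fingers": 0}
    - {"delta_pos": [0,0,0.45],"rot": [0,0,0],"fingers": 0}
    - {"delta_pos": [0,0,0.4],"rot": [0,0,0],"fingers": 0}
    - {"delta_pos": [-0.1,-0.4,0],"rot": [0,0,0],"fingers": 0}
    - {"delta_pos": [-0.1,-0.4,0],"rot": [0,0,0],"fingers": 0}
    - {"delta_pos": [0,-0.4,0],"rot": [0,0,0],"fingers": 0}
    - {"delta_pos": [0,-0.4,0],"rot": [0,0,0.0405],"fingers": 0}

```text
clock: 16.5
tool_pos: [0.4067, 0.2479, 0.1765]
orientation: [3.141, 0.0, 1.963]
contact_force: [0.8, -0.3, -0.5]
width: 0.575
gripper_force: 52.7
```

carry_out:
  motion:
    - {"delta_pos": [0,-0.4,0],"rot": [0,0,0.0405],"fingers": 0}
    - {"delta_pos": [0,-0.4,0],"rot": [0,0,0.0405],"fingers": 0}
    - {"delta_pos": [0.2,-0.4,0],"rot": [0,0,0.0405],"fingers": 0}
    - {"delta_pos": [0.3,-0.4,0],"rot": [0,0,0.0405],"fingers": 0}
    - {"delta_pos": [0.3,-0.3,0],"rot": [0,0,0.0405],"fingers": 0}
    - {"delta_pos": [0.3,-0.3,0],"rot": [0,0,0.0405],"fingers": 0}
    - {"delta_pos": [0.3,-0.3,0],"rot": [0,0,0.0405],"fingers": 0}
    - {"delta_pos": [0.4,-0.3,0],"rot": [0,0,0.0405],"fingers": 0}

```text
clock: 17.3
tool_pos: [0.5868, -0.03, 0.1765]
orientation: [3.142, -0.0, 2.978]
contact_force: [0.3, 0.6, 0.2]
width: 0.574
gripper_force: 52.7
```

carry_out:
  motion:
    - {"delta_pos": [0.4,-0.3,0],"rot": [0,0,0.0405],"fingers": 0}
    - {"delta_pos": [0.3,-0.1,0],"rot": [0,0,0],"fingers": 0}
    - {"delta_pos": [0.2,0,0],"rot": [0,0,0],"fingers": 0}
    - {"delta_pos": [0,0,0],"rot": [0,0,0],"fingers": 0}

```text
clock: 17.7
tool_pos: [0.6773, -0.069, 0.1753]
orientation: [3.141, -0.001, 3.1]
contact_force: [-0.7, 0.8, -1.9]
width: 0.574
gripper_force: 52.7
```

carry_out:
  motion:
    - {"delta_pos": [0.01,-0.02,-0.3],"rot": [0,0,0.002],"fingers": 0}
    - {"delta_pos": [0,0,-0.4],"rot": [0,0,0],"fingers": 0}
    - {"delta_pos": [0,0,-0.4],"rot": [0,0,0],"fingers": 0}
    - {"delta_pos": [0,0,-0.1],"rot": [0,0,0],"fingers": 0}
    - {"delta_pos": [0,0,0],"rot": [0,0,0],"fingers": 0}
    - {"delta_pos": [0,0,0],"rot": [0,0,0],"fingers": 0}

```text
clock: 18.3
tool_pos: [0.678, -0.0706, 0.0588]
orientation: [-3.141, 0.003, 3.107]
contact_force: [-0.1, 0.1, -0.2]
width: 0.575
gripper_force: 52.6
```

Run:
```python
from h import *
b=snap('side')
f=4
c=cv2.resize(b['img'][180:290,310:450],None,fx=f,fy=f,interpolation=cv2.INTER_CUBIC)
cv2.imwrite('pics/g6.png',c[:,:,::-1]);s=arm.state();print(s['tool_pos'],s['contact_force'])
```

```text
[ 0.67818362 -0.07061105  0.05908042] [ 0.58481814  0.78905813 -0.23884814]
```

View pics/g6.png

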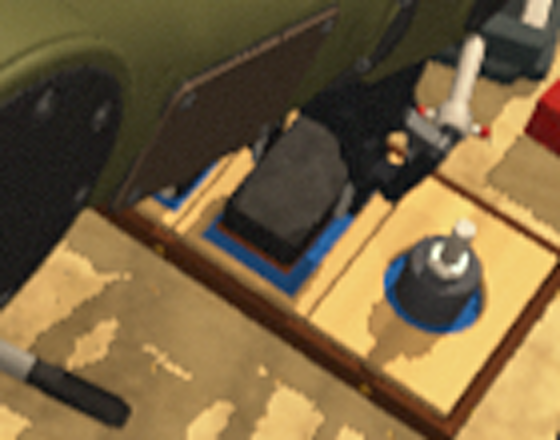

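Run:
```python
from h import *
b=snap('side')
f=lambda x,y:[310+x/4-.4,180+y/4-.4]
print(onz(b,[f(222,228),f(290,270)],.0324),onz(b,[f(203,226),f(291,296)],.022))
```

```text
[[ 0.62754097 -0.04839826  0.0324    ]
 [ 0.62781029 -0.09378271  0.0324    ]] [[ 0.62804437 -0.03694522  0.022     ]
 [ 0.61966639 -0.10156915  0.022     ]]
```

The block is level, with its near edge at x=0.628, centred over the recess. I'll lower and release.

carry_out:
  motion:
    - {"delta_pos": [0,0,-0.08],"rot": [0,0,0],"fingers": 0}
    - {"delta_pos": [0,0,-0.06],"rot": [0,0,0],"fingers": 0}
    - {"delta_pos": [0,0,-0.035],"rot": [0,0,0],"fingers": 0}
    - {"delta_pos": [0,0,-0.015],"rot": [0,0,0],"fingers": 0}
    - {"delta_pos": [0,0,0],"rot": [0,0,0],"fingers": 0}
    - {"delta_pos": [0,0,0],"rot": [0,0,0],"fingers": 0}

```text
clock: 19.0
tool_pos: [0.6773, -0.0706, 0.0406]
orientation: [-3.141, 0.0, 3.107]
contact_force: [-20.0, 2.3, 33.0]
width: 0.574
gripper_force: 56.8
```

carry_out:
  motion:
    - {"delta_pos": [0,0,0.01],"rot": [0,0,0],"fingers": 0}
    - {"delta_pos": [0,0,0],"rot": [0,0,0],"fingers": 0.75}
    - {"delta_pos": [0,0,0],"rot": [0,0,0],"fingers": 0.75}
    - {"delta_pos": [0,0,0],"rot": [0,0,0],"fingers": 0.75}
    - {"delta_pos": [0,0,0.1],"rot": [0,0,0],"fingers": 0.75}
    - {"delta_pos": [0,0,0.4],"rot": [0,0,0],"fingers": 0.75}
    - {"delta_pos": [0,0,0.4],"rot": [0,0,0],"fingers": 0.75}
    - {"delta_pos": [0,0,0.4],"rot": [0,0,0],"fingers": 0.75}

```text
clock: 19.8
tool_pos: [0.677, -0.0705, 0.1705]
orientation: [-3.142, 0.0, 3.107]
contact_force: [-0.1, -0.3, 0.8]
width: 0.751
gripper_force: 0.0
```

carry_out:
  motion:
    - {"delta_pos": [-0.2,0.07,0],"rot": [0,0,-0.0447],"fingers": 0.6}
    - {"delta_pos": [-0.2,0.07,0],"rot": [0,0,-0.0447],"fingers": 0.6}
    - {"delta_pos": [-0.2,0.07,0],"rot": [0,0,-0.0447],"fingers": 0.6}
    - {"delta_pos": [-0.2,0.07,0],"rot": [0,0,-0.0447],"fingers": 0.6}
    - {"delta_pos": [-0.2,0.07,0],"rot": [0,0,-0.0447],"fingers": 0.6}
    - {"delta_pos": [-0.2,0.07,0],"rot": [0,0,-0.0447],"fingers": 0.6}
    - {"delta_pos": [-0.2,0.07,0],"rot": [0,0,-0.0447],"fingers": 0.6}
    - {"delta_pos": [-0.2,0.07,0],"rot": [0,0,-0.0447],"fingers": 0.6}

```text
clock: 20.6
tool_pos: [0.5164, -0.0143, 0.1689]
orientation: [3.141, 0.0, 1.977]
contact_force: [0.2, -0.5, 0.4]
width: 0.601
gripper_force: 0.0
```

carry_out:
  motion:
    - {"delta_pos": [-0.13,0.07,0],"rot": [0,0,-0.0447],"fingers": 0.6}
    - {"delta_pos": [-0.1,0.06,-0.3],"rot": [0,0,-0.0447],"fingers": 0.6}
    - {"delta_pos": [0,0,-0.4],"rot": [0,0,0],"fingers": 0.6}
    - {"delta_pos": [0,0,-0.3],"rot": [0,0,0],"fingers": 0.6}
    - {"delta_pos": [0,0,0],"rot": [0,0,0],"fingers": 0.6}
    - {"delta_pos": [0,0,0],"rot": [0,0,0],"fingers": 0.6}

```text
clock: 21.2
tool_pos: [0.4946, -0.0015, 0.0694]
orientation: [3.141, 0.0, 1.702]
contact_force: [-0.9, 0.6, 0.5]
width: 0.599
gripper_force: 0.0
```

carry_out:
  motion:
    - {"delta_pos": [0,0,-0.2],"rot": [0,0,0],"fingers": 0.6}
    - {"delta_pos": [0,0,-0.2],"rot": [0,0,0],"fingers": 0.6}
    - {"delta_pos": [0,0,-0.09],"rot": [0,0,0],"fingers": 0.6}
    - {"delta_pos": [0,0,0],"rot": [0,0,0],"fingers": 0.6}
    - {"delta_pos": [0,0,0],"rot": [0,0,0],"fingers": 0}
    - {"delta_pos": [0,0,0],"rot": [0,0,0],"fingers": 0}
    - {"delta_pos": [0,0,0],"rot": [0,0,0],"fingers": 0}
    - {"delta_pos": [0,0,0],"rot": [0,0,0],"fingers": 0}
  grip_force: 80

```text
clock: 22.0
tool_pos: [0.495, -0.0016, 0.0207]
orientation: [3.139, 0.0, 1.702]
contact_force: [-1.9, -0.3, 9.1]
width: 0.182
gripper_force: 79.3
```

carry_out:
  motion:
    - {"delta_pos": [0,0,0.15],"rot": [0,0,0],"fingers": 0}
    - {"delta_pos": [0,0,0.45],"rot": [0,0,0],"fingers": 0}
    - {"delta_pos": [0,0,0.45],"rot": [0,0,0],"fingers": 0}
    - {"delta_pos": [0,0,0.35],"rot": [0,0,0],"fingers": 0}
    - {"delta_pos": [0.15,0.1,0],"rot": [0,0,0.0447],"fingers": 0}
    - {"delta_pos": [0.2,0.12,0],"rot": [0,0,0.0447],"fingers": 0}
    - {"delta_pos": [0.2,0.12,0],"rot": [0,0,0.0447],"fingers": 0}
    - {"delta_pos": [0.2,0.12,0],"rot": [0,0,0.0447],"fingers": 0}

```text
clock: 22.8
tool_pos: [0.5699, 0.045, 0.1602]
orientation: [3.141, 0.001, 2.27]
contact_force: [-0.6, 0.3, 0.8]
width: 0.181
gripper_force: 78.2
```

carry_out:
  motion:
    - {"delta_pos": [0.2,0.12,0],"rot": [0,0,0.0447],"fingers": 0}
    - {"delta_pos": [0.2,0.12,0],"rot": [0,0,0.0447],"fingers": 0}
    - {"delta_pos": [0.2,0.12,0],"rot": [0,0,0.0447],"fingers": 0}
    - {"delta_pos": [0.2,0.12,0],"rot": [0,0,0.0447],"fingers": 0}
    - {"delta_pos": [0.2,0.12,0],"rot": [0,0,0.0447],"fingers": 0}
    - {"delta_pos": [0.15,0.09,0],"rot": [0,0,0.0447],"fingers": 0}
    - {"delta_pos": [0,0,0],"rot": [0,0,0],"fingers": 0}
    - {"delta_pos": [0,0,0],"rot": [0,0,0],"fingers": 0}

```text
clock: 23.6
tool_pos: [0.6839, 0.1135, 0.1594]
orientation: [-3.141, -0.0, 3.104]
contact_force: [-0.4, -1.4, 0.3]
width: 0.183
gripper_force: 78.2
```

Run:
```python
from h import *
a=snap('top');b=snap('side')
# black clip feet in initial top image, base height ~.022-.026
t0=cv2.imread('pics/top0.png')
roi=t0[136:184,278:310]; m=(roi.max(2)<70).astype(np.uint8)*255
n,l,st,ce=cv2.connectedComponentsWithStats(m)
for i in range(1,n):
    if st[i,4]>3: print('foot',st[i,4],onz(a,ce[i]+[278,136],.026).round(4)[0,:2])
f=4
c=cv2.resize(b['img'][140:240,270:400],None,fx=f,fy=f,interpolation=cv2.INTER_CUBIC)
cv2.imwrite('pics/g7.png',c[:,:,::-1]);cv2.imwrite('pics/g7t.png',a['img'][:,:,::-1]);s=arm.state();print(s['tool_pos'],s['orientation'],s['contact_force'])
```

```text
foot 19 [0.7263 0.1117]
foot 5 [0.7258 0.0945]
foot 4 [0.7272 0.1296]
foot 15 [0.6426 0.1146]
foot 5 [0.6425 0.0982]
foot 5 [0.6424 0.1334]
foot 5 [0.6079 0.1054]
foot 4 [0.6072 0.0808]
[0.6837289  0.11311697 0.15964184] [-3.14153259e+00  8.05871151e-06  3.10415823e+00] [0.24549748 0.24258781 0.5745533 ]
```

carry_out:
  motion:
    - {"delta_pos": [0.01,0.005,-0.3],"rot": [0,0,0],"fingers": 0}
    - {"delta_pos": [0,0,-0.3],"rot": [0,0,0],"fingers": 0}
    - {"delta_pos": [0,0,-0.1],"rot": [0,0,0],"fingers": 0}
    - {"delta_pos": [0,0,-0.1],"rot": [0,0,0],"fingers": 0}
    - {"delta_pos": [0,0,0],"rot": [0,0,0],"fingers": 0}
    - {"delta_pos": [0,0,0],"rot": [0,0,0],"fingers": 0}
  grip_force: 110

```text
clock: 24.3
tool_pos: [0.6856, 0.114, 0.0806]
orientation: [3.141, 0.002, 3.106]
contact_force: [0.1, -0.3, -0.6]
width: 0.176
gripper_force: 111.9
```

carry_out:
  motion:
    - {"delta_pos": [0,0,-0.05],"rot": [0,0,0],"fingers": 0}
    - {"delta_pos": [0,0,-0.05],"rot": [0,0,0],"fingers": 0}
    - {"delta_pos": [0,0,0],"rot": [0,0,0],"fingers": 0}

```text
clock: 24.6
tool_pos: [0.6855, 0.1136, 0.0695]
orientation: [-3.141, 0.001, 3.106]
contact_force: [-0.1, -3.8, 2.3]
width: 0.174
gripper_force: 112.2
```

carry_out:
  motion:
    - {"delta_pos": [0,0,-0.03],"rot": [0,0,0],"fingers": 0}
    - {"delta_pos": [0,0,-0.03],"rot": [0,0,0],"fingers": 0}
    - {"delta_pos": [0,0,-0.03],"rot": [0,0,0],"fingers": 0}
    - {"delta_pos": [0,0,0],"rot": [0,0,0],"fingers": 0}

```text
clock: 25.0
tool_pos: [0.685, 0.1137, 0.0596]
orientation: [-3.141, -0.001, 3.106]
contact_force: [1.4, -3.2, -0.8]
width: 0.174
gripper_force: 111.8
```

carry_out:
  motion:
    - {"delta_pos": [0,0,-0.03],"rot": [0,0,0],"fingers": 0}
    - {"delta_pos": [0,0,-0.03],"rot": [0,0,0],"fingers": 0}
    - {"delta_pos": [0,0,-0.03],"rot": [0,0,0],"fingers": 0}
    - {"delta_pos": [0,0,-0.02],"rot": [0,0,0],"fingers": 0}
    - {"delta_pos": [0,0,0],"rot": [0,0,0],"fingers": 0}
    - {"delta_pos": [0,0,0],"rot": [0,0,0],"fingers": 0}

```text
clock: 25.6
tool_pos: [0.6851, 0.1136, 0.0489]
orientation: [-3.141, -0.0, 3.106]
contact_force: [1.1, -6.8, 2.2]
width: 0.17
gripper_force: 112.2
```

carry_out:
  motion:
    - {"delta_pos": [0,0,-0.01],"rot": [0,0,0],"fingers": 0}
    - {"delta_pos": [0,0,-0.01],"rot": [0,0,0],"fingers": 0}
    - {"delta_pos": [0,0,0],"rot": [0,0,0],"fingers": 0}

```text
clock: 25.9
tool_pos: [0.6852, 0.1136, 0.0488]
orientation: [-3.141, 0.0, 3.106]
contact_force: [-10.6, -8.6, 17.9]
width: 0.171
gripper_force: 114.5
```

carry_out:
  motion:
    - {"delta_pos": [0,0,-0.01],"rot": [0,0,0],"fingers": 0}
    - {"delta_pos": [0,0,0],"rot": [0,0,0],"fingers": 0}

```text
clock: 26.1
tool_pos: [0.6852, 0.1136, 0.0487]
orientation: [-3.141, 0.0, 3.106]
contact_force: [-15.3, -10.0, 25.3]
width: 0.171
gripper_force: 115.6
```

carry_out:
  motion:
    - {"delta_pos": [0,0,0.02],"rot": [0,0,0],"fingers": 0}
    - {"delta_pos": [0,0,0],"rot": [0,0,0],"fingers": 0.5}
    - {"delta_pos": [0,0,0],"rot": [0,0,0],"fingers": 0.5}
    - {"delta_pos": [0,0,0],"rot": [0,0,0],"fingers": 0.5}
    - {"delta_pos": [0,0,0.1],"rot": [0,0,0],"fingers": 0.5}
    - {"delta_pos": [0,0,0.3],"rot": [0,0,0],"fingers": 0.5}
    - {"delta_pos": [0,0,0.4],"rot": [0,0,0],"fingers": 0.5}
    - {"delta_pos": [0,0,0.4],"rot": [0,0,0],"fingers": 0.5}

```text
clock: 26.9
tool_pos: [0.6849, 0.1142, 0.1702]
orientation: [3.141, -0.0, 3.107]
contact_force: [0.7, -0.1, 0.0]
width: 0.505
gripper_force: 0.0
```

carry_out:
  motion:
    - {"delta_pos": [-0.4,0,0.1],"rot": [0,0,0],"fingers": 0.5}
    - {"delta_pos": [-0.4,0,0],"rot": [0,0,0],"fingers": 0.5}
    - {"delta_pos": [-0.4,0,0],"rot": [0,0,0],"fingers": 0.5}
    - {"delta_pos": [-0.4,0,0],"rot": [0,0,0],"fingers": 0.5}
    - {"delta_pos": [-0.4,0.2,0],"rot": [0,0,0],"fingers": 0.5}
    - {"delta_pos": [-0.4,0.2,0],"rot": [0,0,0],"fingers": 0.5}
    - {"delta_pos": [-0.3,0.4,0],"rot": [0,0,0],"fingers": 0.5}
    - {"delta_pos": [-0.1,0.45,0],"rot": [0,0,0],"fingers": 0.5}

```text
clock: 27.7
tool_pos: [0.403, 0.2397, 0.1795]
orientation: [3.141, 0.001, 3.106]
contact_force: [0.9, -0.9, 0.6]
width: 0.5
gripper_force: 0.0
```

carry_out:
  motion:
    - {"delta_pos": [-0.1,0.45,0],"rot": [0,0,0],"fingers": 0.5}
    - {"delta_pos": [-0.1,0.45,0],"rot": [0,0,0],"fingers": 0.5}
    - {"delta_pos": [0,0.4,0],"rot": [0,0,0],"fingers": 0.5}
    - {"delta_pos": [0,0,0],"rot": [0,0,0],"fingers": 0.5}

```text
clock: 28.1
tool_pos: [0.3843, 0.3727, 0.1789]
orientation: [3.14, 0.001, 3.11]
contact_force: [0.9, -0.3, 0.6]
width: 0.503
gripper_force: 0.0
```

Run:
```python
from h import *
a=snap('top');b=snap('side')
c=np.hstack([cv2.resize(a['img'][115:205,265:415],None,fx=2.6,fy=2.6,interpolation=cv2.INTER_CUBIC),cv2.resize(b['img'][150:300,280:460],(400,333),interpolation=cv2.INTER_CUBIC)[:234]])
c2=np.hstack([cv2.resize(b['img'][150:230,280:360],(330,330),interpolation=cv2.INTER_CUBIC),cv2.resize(a['img'][200:290,160:280],(440,330)),np.zeros((330,c.shape[1]-770,3),np.uint8)])
cv2.imwrite('pics/fin.png',np.vstack([c,c2])[:,:,::-1]);print(arm.state()['tool_pos'])
```

```text
[0.38473784 0.36946016 0.17851068]
```

View pics/fin.png

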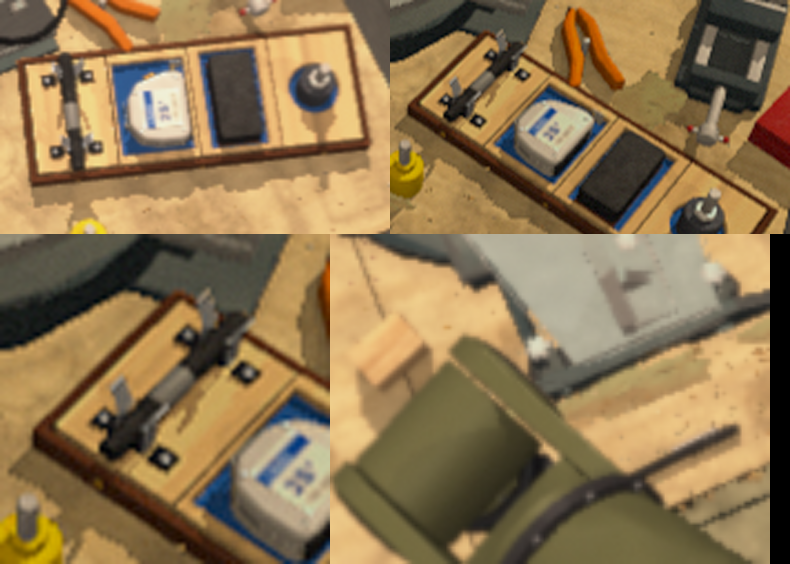

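The final view shows all four items placed, with the marker along both clips and the offcut and yellow saw untouched. As a last check, I'll triangulate the marker ends to confirm it is level.

Run:
```python
from h import *
a=snap('top');b=snap('side')
# centre-line marker ends: top-view & side-view pixels
for p,q in(((290.3,136.5),(338.9,169.6)),((295.3,179.3),(307.9,202.8))):
    o1,r1=ray(a,p);o2,r2=ray(b,q);A=np.c_[r1[0],-r2[0]]
    x=np.linalg.lstsq(A,o2-o1,rcond=None)[0];print(((o1+r1[0]*x[0])+(o2+r2[0]*x[1]))/2)
# expected ends of a seated marker (axis z=.037), drawn in side pixels
e=np.array([[np.cos(-.037),np.sin(-.037)]])*.0675
c=np.array([.6851,.1137])
for s in(1,-1):print(proj(a,np.c_[c+s*e,[.037]]),proj(b,np.c_[c+s*e,[.037]]))
```

```text
[0.74724929 0.10839885 0.04248095]
[0.62035803 0.11335214 0.03323626]
[[289.41942204 134.9958017 ]] [[338.15405367 169.39825738]]
[[294.85507337 179.32195296]] [[305.52330101 202.34739086]]
```

The heights agree roughly but pixel noise hides the detail. A light press with shut fingers near each clip will show whether the marker is fully home, since its top should be at z=0.046 (TCP about 0.065).

carry_out:
  motion:
    - {"delta_pos": [0,-0.45,0],"rot": [0,0,0],"fingers": 0}
    - {"delta_pos": [0.1,-0.45,0],"rot": [0,0,0],"fingers": 0}
    - {"delta_pos": [0.2,-0.4,0],"rot": [0,0,0],"fingers": 0}
    - {"delta_pos": [0.3,-0.3,0],"rot": [0,0,0],"fingers": 0}
    - {"delta_pos": [0.3,-0.3,0],"rot": [0,0,0],"fingers": 0}
    - {"delta_pos": [0.4,-0.3,0],"rot": [0,0,0],"fingers": 0}
    - {"delta_pos": [0.4,-0.2,0],"rot": [0,0,0],"fingers": 0}
    - {"delta_pos": [0.4,-0.1,0],"rot": [0,0,0],"fingers": 0}
  grip_force: 30

```text
clock: 29.1
tool_pos: [0.5966, 0.1156, 0.179]
orientation: [-3.142, 0.001, 3.103]
contact_force: [0.9, 0.8, 0.7]
width: 0.0
gripper_force: 0.0
```

carry_out:
  motion:
    - {"delta_pos": [0.4,-0.05,0],"rot": [0,0,0],"fingers": 0}
    - {"delta_pos": [0.4,0,0],"rot": [0,0,0],"fingers": 0}
    - {"delta_pos": [0.25,0,0],"rot": [0,0,0],"fingers": 0}
    - {"delta_pos": [0,0,-0.4],"rot": [0,0,0],"fingers": 0}
    - {"delta_pos": [0,0,-0.4],"rot": [0,0,0],"fingers": 0}
    - {"delta_pos": [0,0,0],"rot": [0,0,0],"fingers": 0}
    - {"delta_pos": [0,0,0],"rot": [0,0,0],"fingers": 0}

```text
clock: 29.8
tool_pos: [0.7003, 0.1131, 0.0996]
orientation: [3.142, 0.0, 3.106]
contact_force: [-0.3, 0.7, 1.6]
width: -0.004
gripper_force: 0.0
```

carry_out:
  motion:
    - {"delta_pos": [0,0,-0.15],"rot": [0,0,0],"fingers": 0}
    - {"delta_pos": [0,0,-0.12],"rot": [0,0,0],"fingers": 0}
    - {"delta_pos": [0,0,-0.05],"rot": [0,0,0],"fingers": 0}
    - {"delta_pos": [0,0,0],"rot": [0,0,0],"fingers": 0}

```text
clock: 30.2
tool_pos: [0.6999, 0.114, 0.0657]
orientation: [-3.141, -0.001, 3.107]
contact_force: [0.1, 0.1, -0.4]
width: 0.001
gripper_force: 0.0
```

carry_out:
  motion:
    - {"delta_pos": [0,0,-0.02],"rot": [0,0,0],"fingers": 0}
    - {"delta_pos": [0,0,0],"rot": [0,0,0],"fingers": 0}

```text
clock: 30.4
tool_pos: [0.7004, 0.1141, 0.0648]
orientation: [3.141, 0.001, 3.107]
contact_force: [-0.2, 0.1, 1.2]
width: 0.0
gripper_force: 0.0
```

No contact down to z≈0.046, so the far side is home. Next is the near side.

carry_out:
  motion:
    - {"delta_pos": [0,0,0.12],"rot": [0,0,0],"fingers": 0}
    - {"delta_pos": [-0.15,0.005,0],"rot": [0,0,0],"fingers": 0}
    - {"delta_pos": [-0.15,0.005,0],"rot": [0,0,0],"fingers": 0}
    - {"delta_pos": [0,0,0],"rot": [0,0,0],"fingers": 0}
    - {"delta_pos": [0,0,-0.07],"rot": [0,0,0],"fingers": 0}
    - {"delta_pos": [0,0,-0.04],"rot": [0,0,0],"fingers": 0}
    - {"delta_pos": [0,0,-0.01],"rot": [0,0,0],"fingers": 0}
    - {"delta_pos": [0,0,0],"rot": [0,0,0],"fingers": 0}

```text
clock: 31.2
tool_pos: [0.6707, 0.1149, 0.0647]
orientation: [3.142, 0.0, 3.106]
contact_force: [-3.7, -0.9, 7.7]
width: -0.004
gripper_force: 4.1
```

Light contact came at exactly the seated height, so both sides are home. I'll retreat and hand in.

carry_out:
  motion:
    - {"delta_pos": [0,0,0.2],"rot": [0,0,0],"fingers": 0}
    - {"delta_pos": [0,0,0.4],"rot": [0,0,0],"fingers": 0}
    - {"delta_pos": [0,0,0.4],"rot": [0,0,0],"fingers": 0}
    - {"delta_pos": [-0.4,0,0.1],"rot": [0,0,0],"fingers": 0}
    - {"delta_pos": [-0.4,0,0],"rot": [0,0,0],"fingers": 0}
    - {"delta_pos": [-0.4,0,0],"rot": [0,0,0],"fingers": 0}
    - {"delta_pos": [0,0,0],"rot": [0,0,0],"fingers": 0}
    - {"delta_pos": [0,0,0],"rot": [0,0,0],"fingers": 0}

```text
clock: 32.0
tool_pos: [0.5506, 0.115, 0.1747]
orientation: [3.141, 0.001, 3.107]
contact_force: [0.7, 0.4, 0.7]
width: 0.0
gripper_force: 0.0
```

```bash
python3 -c "
from bench import arm
print(arm.state()['tool_pos'],arm.sign_off())"
```

```text
the job is handed in; nothing more can be done
[0.55056514 0.11503064 0.17471355] None
```

The job is handed in at about 32 s: the hole saw, tape measure and sanding block are in their recesses, the marker is pressed down onto the floors of both clips, and the offcut and the yellow look-alike were left alone.

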